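# Tug, free and hold up the sash of the specimen hood

## Robot

A 6-joint arm with a two-finger parallel gripper is mounted at the origin on the work surface. World frame = base frame: x ahead of the robot, y to its left, z up, the work surface at z = 0. Lengths are in m, angles in degrees, forces in N, time in s.
With the tool pointing down it reaches from about 0.4 to 0.825 m from the base axis. Payload 7 kg.
Tool frame: the origin (TCP) lies on the centre line of the jaws, within the pads' length; the fingertips stand 14 mm ahead of it and the grasp point (between the pads) lies 5 mm behind it; z points along the fingers, x is the direction in which the jaws open and shut, and the axes are right-handed (so a half turn about z gives the same grasp; the last joint's range is limited). The gripper opens to 88 mm and grips with 3 to 60 N. Pads are 19 mm wide; open, the fingers measure 130 mm over their backs; the gripper's body (78 mm by 193 mm) begins 47 mm behind the grasp point.
Start: joints at [88.814, 20.546, 0.682, 0, -70.136, -16.507], TCP at [0.205, 0.643, 0.241] pointing down, gripper open.
Joint ranges: [-176.03, 176.03], [-82.01, 121.73], [-58.28, 71.71], [-173.87, 95.51], [-174.79, -0.11], [-173.66, 173.66]. Speed limits (degrees/s): [136.94, 136.94, 172.46, 180, 180, 180].

## Interface

Orientations are given as [roll, pitch, yaw] about the fixed x, y, z axes, in that order (R = Rz(yaw) Ry(pitch) Rx(roll)).
In Python, from plant import * gives the robot as it stands.
- The arm moves only by the shell command python3 -m handwheel 'ROWS' [OPENING]. ROWS is JSON, a list of rows, each a list of 2 entries, a list of its own where there are three numbers: the shift along the tool's x, y, z each as a share of 0.2 m, from -1 to 1, then the turn, a rotation vector about the tool's x, y, z each as a share of 360 degrees, from -1 to 1. In form: [[[tx, ty, tz], [ax, ay, az]], ...]. A call has 1 to 5 rows; each row is the pose to reach, as a shift and turn from the pose commanded when the call began, along the tool's axes at that moment, turning the shorter way round; what a row does not reach only later rows make up. A row lasts 1/12 s, in which the tool goes at most 41.7 mm and 7.16 degrees, less where a joint would pass 70% of its speed; a pose out of reach is approached as far as the arm can. A call with a number of a shift or a turn outside -1 to 1 is refused whole. A call with a gripper value outside its range is refused whole. OPENING is the closure, from -1 (fully open) to 1 (shut), set as the call begins (- or left out, the last holds). The fingers move at their own pace and stop on an object; the grip force is fixed at half the most. Time passes only in rows, so rows that repeat a pose let the fingers close. It gives the time, the measured TCP pose, the force and the opening at its end, in the units of the state.
- get_obs(): the state, without advancing time (a new reading comes with each control period).
- snapshot(name): name is "scene" or "top" or "wrist"; returns a dict with "color" (480x640x3 uint8, red, green, blue), "z_map" (480x640 float32, m along the optical axis (not along the pixel's ray), 0 where there is no reading), "intrinsics" (3x3 intrinsics, pixels), "distortion" ([k1, k2, p1, p2, k3] as OpenCV has them; the pictures are not rectified), "rvec" (rotation vector, rad) and "tvec" (3), from world to camera coordinates, as OpenCV has them. Camera axes: x right, y down, z forward; pixel columns grow to the right and rows downward; lengths in m; the calibration is good to about 2 mm. A picture is of the moment at which its call begins.
- close_job(): hands the job in, once; it reports no verdict.
The state is a dict: "clock": time; "joint_pos": joint angles; "qvel": joint speeds; "tau": joint torques, N m; "tool_pos": TCP position; "orientation": TCP orientation; "force": force on the tool from outside, world axes, zero at the start; "moment": the same for the moment, N m; "opening": finger opening in m.
Only numpy, scipy, OpenCV 4.12 (cv2) and the standard library are available. Lean on these libraries where they do the work, as an engineer would, in place of code of your own. Each camera call takes 0.05 s, during which the arm holds its last target. There are 200 camera calls.

## Task

The clear sash of the small specimen hood may or may not be caught by a hidden latch in the grey case at its side: tug it up by its blue handle to find out, and only if it is caught, let the handle go, press the green button on the case fully down and back off. Then lift the sash by its handle all the way up, or almost, and finish while still holding it there steadily with the gripper: nothing else keeps it up. Leave the button alone if the sash comes freely, and do not disturb the jars, bottle, dish, rock core and mouse around.

Things in the scene. Friction and masses are not known exactly. Their poses are not given: they have to be found in the camera images.
- hood: white specimen hood on the bench, 220 mm deep (x), 260 wide (y), 160 high, fixed; origin under its centre, its -x side is the open front that the sash covers, x points from front to back, z up. At its front corner on the -y side stands a grey latch case, 85 x 36 mm in plan and 160 high, that carries the button; at the other front corner an aluminium guide post. Its place and yaw vary
- sash (a joint): how far the clear front sash is raised, in m: 0 shut, 0.09 fully up against its stop. It slides straight up, weighs 0.28 to 0.56 kg (about 3 to 6 N to lift, with 1 N of friction) and falls shut when let go. If it is caught it rises only about 3 mm and then stands fast (more than 15 N); it can be caught or free at the start, and it is not visible which
- sash_handle (a point): middle of the sash's blue handle, a level round bar of 12 mm diameter and 110 mm long along the hood's y, on two legs at its ends; 205 mm above the bench and 105 mm in front of the hood's origin (hood x = -0.105) while shut, 45 mm above the sash's top edge and the roof; it moves with the sash
- release_top (a point): middle of the top face of the round green release button, 28 mm across, on top of the latch case, at hood x = -0.078, y = -0.148; it is pressed straight down
- release (a joint): how far the release button is pressed down, in m: 0 out, 0.008 fully in. It is sprung: about 3 to 6 N press it fully. Pressed fully in, it draws the latch back, which then stays back, so that the sash is free after the button has come out again
- roof_jar: small amber jar, 48 mm across and 45 high, standing on the back half of the hood's roof; origin under its centre; not to be disturbed
- dish: glass dish, 90 mm across and 16 high, inside the hood; origin under its centre; not to be disturbed
- wash_bottle: white bottle with a red cap, 64 mm across and 150 high, beside the hood on its +y side; origin under its centre; not to be disturbed
- sample_jar: glass jar with a blue lid, 60 mm across and 70 high, on the hood's -y side; origin under its centre; not to be disturbed
- core_piece: upright piece of grey rock core, 50 mm across and 55 high, on the hood's -y side; origin under its centre; not to be disturbed
- mouse: black computer mouse, 100 x 60 x 22 mm; origin under its centre; not to be disturbed

How it is judged (in metres and radians):
On the way:
1. the sash has been tugged upwards by its handle (value of joint sash above 0.0015 m and contact force between the fingers and sash above 0.5 N), for 0.1 s.
At the end, for the whole second after the job is handed in: the sash is held still by the fingers, raised more than 75 mm of its 90 mm; the release button is out (pressed less than 3 mm); none of the six loose things has moved more than 30 mm (value of joint sash above 0.075 m and velocity of joint sash between -0.02 and 0.02 m/s and contact force between the fingers and sash above 0.5 N and value of joint release below 0.003 m and not (distance of any of roof_jar, dish, wash_bottle, sample_jar, core_piece, mouse from where it was at the start of the episode above 0.03 m)); the arm keeps its last pose, push and grip.
It fails at once if the release button is pressed although the latch was not caught (value of joint release above 0.0072 m and distance of bolt_c0 from where it was at the start of the episode below 0.004 m).
It fails at once if a loose bystander is moved more than 30 mm (distance of any of roof_jar, dish, wash_bottle, sample_jar, core_piece, mouse from where it was at the start of the episode above 0.03 m).
It also fails if it takes over 54 s, if anything falls off the work surface, if the arm or the gripper's body presses on something with over 40 N, if the wrist force passes 120 N, or if a joint passes its speed limit or range.

## Working session

There is one attempt and no reset: what is moved stays moved. The work goes in short steps, Python scripts to look and compute and a shell command to move; the robot and the scene stay as the last step left them, time stands still between calls to the robot, and variables do not carry over. Pictures are saved under pics/ and viewed, about 8 in all and at most 12, crops included, and the job is handed in when it is done.

```bash
mkdir -p pics; ls; python3 - <<'E'
from plant import *
import cv2,numpy as np
print(get_obs())
for n in ["scene","top"]:
    s=snapshot(n); np.savez(f"{n}0.npz",**s); cv2.imwrite(f"pics/{n}0.png",s["color"][:,:,::-1])
E
```

```text
pics
{'clock': 0.0, 'joint_pos': array([ 8.88157065e+01,  2.05898226e+01,  6.32637008e-01, -2.18910238e-02,
       -7.01344845e+01, -1.65069451e+01]), 'qvel': array([ 0.02357435, -0.04061819,  0.05345804, -0.02682945, -0.03373185,
        0.04387182]), 'tau': array([ 9.08765778e-04, -5.82712841e+01,  2.93042529e+01,  6.99683368e+00,
        6.95352210e-03, -1.65289262e-04]), 'tool_pos': array([0.20499487, 0.64262068, 0.23962666]), 'orientation': array([-1.79993682e+02, -9.37396677e-02, -1.07698699e+02]), 'force': array([-0.38008988,  0.48418111,  0.50534703]), 'moment': array([ 0.00340033,  0.00998794, -0.04427856]), 'opening': 0.08732317667789953}
```

View pics/scene0.png

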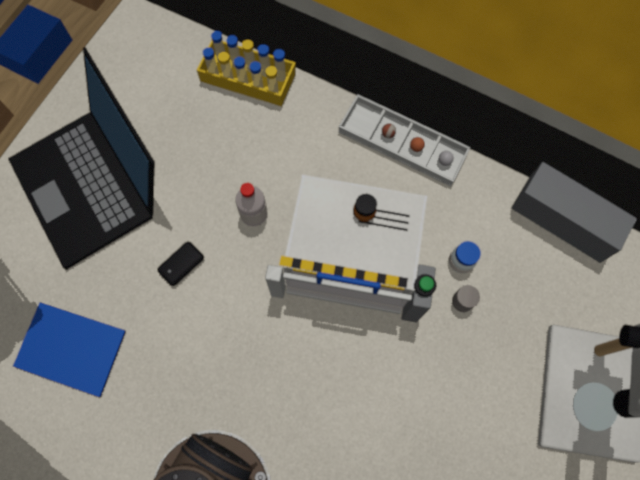

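View pics/top0.png

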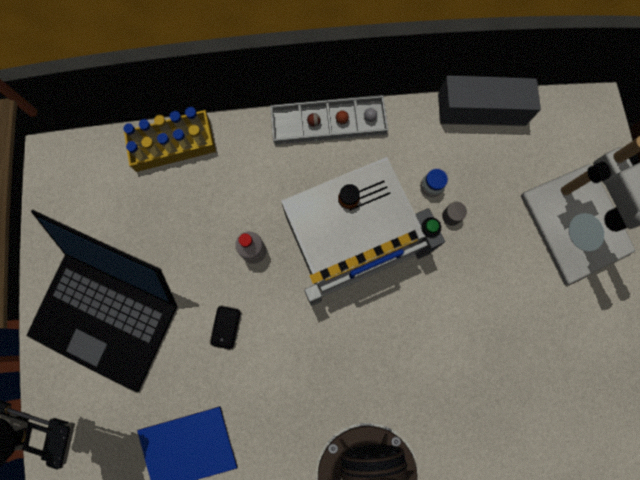

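Both views show the hood. In the scene view the blue handle runs from about (318,277) to (378,290) and the green button is at (426,284). In the top view the handle is around (375,263) and the button at (431,226). The roof jar has wires near (380,190) that point towards the sash.

```bash
cat > h.py <<'E'
import cv2,numpy as np
def ray(s,uv,z):
    """world point on plane z seen at pixel uv"""
    R=cv2.Rodrigues(s["rvec"])[0]; C=-R.T@np.ravel(s["tvec"])
    p=cv2.undistortPoints(np.array([[uv]],float),s["intrinsics"],s["distortion"])[0,0]
    d=R.T@np.array([p[0],p[1],1]); return C+d*(z-C[2])/d[2]
def dep(s,uv):
    R=cv2.Rodrigues(s["rvec"])[0]
    p=cv2.undistortPoints(np.array([[uv]],float),s["intrinsics"],s["distortion"])[0,0]
    z=s["z_map"][int(round(uv[1])),int(round(uv[0]))]
    return R.T@(z*np.array([p[0],p[1],1])-np.ravel(s["tvec"]))
E
python3 - <<'E'
from h import *
np.set_printoptions(precision=4,suppress=True)
for n,box in (("scene",(310,265,440,300)),("top",(340,210,445,280))):
    s=dict(np.load(n+"0.npz")); x0,y0,x1,y1=box
    hsv=cv2.cvtColor(s["color"],cv2.COLOR_RGB2HSV)
    for nm,lo,hi in (("handle",105,125),("green",50,85)):
        m=np.zeros((480,640),bool); c=hsv[y0:y1,x0:x1]
        m[y0:y1,x0:x1]=(c[...,0]>lo)&(c[...,0]<hi)&(c[...,1]>120)&(c[...,2]>40)
        v,u=np.nonzero(m); print(n,nm,len(u),u.min(),u.max(),v.min(),v.max())
        if nm=="green":
            uv=(u.mean(),v.mean()); print(uv,dep(s,uv),ray(s,uv,.17))
        else:
            P=np.array([dep(s,q) for q in zip(u,v)]); top=P[(P[:,2]>.19)&(P[:,2]<.22)]
            c=top.mean(0);w=np.linalg.svd(top-c,full_matrices=0)[2][0]; t=(top-c)@w
            print(len(top),c,w,t.min(),t.max(),c+w*(t.min()+t.max())/2, np.degrees(np.arctan2(w[1],w[0])))
            print(ray(s,(u.mean(),v.mean()),.205))
E
```

```text
scene handle 354 317 379 272 292
335 [ 0.4747 -0.0555  0.21  ] [ 0.3062 -0.952   0.0051] -0.05927514492495959 0.05800548715245108 [ 0.4745 -0.0549  0.21  ] -72.17036144981164
[ 0.4755 -0.0554  0.205 ]
scene green 185 419 433 276 291
(np.float64(425.97297297297297), np.float64(283.4)) [ 0.5445 -0.1871  0.1856] [ 0.5493 -0.188   0.17  ]
top handle 294 350 402 249 276
284 [ 0.4741 -0.0523  0.2095] [-0.3055  0.9522 -0.0046] -0.05993724493063147 0.05842263840309358 [ 0.4744 -0.053   0.2095] 107.78601558148901
[ 0.475  -0.0532  0.205 ]
top green 122 426 438 219 231
(np.float64(432.28688524590166), np.float64(225.22131147540983)) [ 0.5448 -0.1858  0.1866] [ 0.5482 -0.1901  0.17  ]
```

```bash
python3 - <<'E'
import cv2,numpy as np
a=cv2.imread("pics/scene0.png")[240:330,260:480]; b=cv2.imread("pics/top0.png")[170:310,290:480]
a=cv2.resize(a,None,fx=3.6,fy=3.6,interpolation=2)[:,:600]; b=cv2.resize(b,None,fx=2,fy=2,interpolation=2)
o=np.zeros((600,600,3),np.uint8); o[:a.shape[0]]=a[:, :600]; b=b[:600-a.shape[0]]; o[a.shape[0]:a.shape[0]+b.shape[0],:b.shape[1]]=b
cv2.imwrite("pics/crop.png",o)
E
```

```text
(no output)
```

The depth readings and the ray intersections agree. The handle centre is near (0.4745, -0.054, 0.205), hood yaw is about 17.8°, and the button top is near (0.545, -0.187, 0.186), which fits the given layout. I'll write a helper that works out the moves.

```bash
cat > go.py <<'E'
import sys,numpy as np
from plant import *
from scipy.spatial.transform import Rotation as Q
def need(p,yaw):
    o=get_obs(); R=Q.from_euler("xyz",o["orientation"],degrees=True)
    T=Q.from_euler("xyz",[180,0,yaw],degrees=True)
    s=R.inv().apply(np.array(p)-o["tool_pos"])/.2; a=np.degrees((R.inv()*T).as_rotvec())/360
    print("t",o["clock"],"pos",o["tool_pos"].round(4),"F",o["force"].round(1),"open",round(o["opening"],4),"q",o["joint_pos"].round(0))
    print("shift",s.round(3),"turn",a.round(4))
if __name__=="__main__": v=list(map(float,sys.argv[1:])); need(v[:3],v[3])
E
python3 go.py .4745 -.054 .265 -162.2
```

```text
t 0.1 pos [0.2051 0.6427 0.2397] F [-0.2  0.6  0.3] open 0.0879 q [ 89.  21.   1.  -0. -70. -17.]
shift [ 2.909 -2.343 -0.122] turn [-1.000e-04 -2.000e-04  1.514e-01]
```

```bash
python3 -m handwheel '[[[0.78,-0.63,-0.15],[0,0,0.1]],[[0.78,-0.63,-0.15],[0,0,0.1]],[[0.78,-0.63,-0.15],[0,0,0.1]],[[0.78,-0.63,-0.15],[0,0,0.1]],[[0.78,-0.63,-0.15],[0,0,0.1]]]' -1; python3 go.py .4745 -.054 .265 -162.2
```

```text
clock: 0.52
tool_pos: [0.2782, 0.4536, 0.2705]
orientation: [-180.0, -0.0, -143.9]
force: [0.7, 1.7, 0.1]
opening: 0.0877
t 0.5167 pos [0.2782 0.4536 0.2705] F [0.7 1.7 0.1] open 0.0877 q [ 80.   6. -15.  -0. -70. -43.]
shift [ 0.704 -2.629  0.029] turn [-0.0001 -0.0001  0.051 ]
```

```bash
python3 -m handwheel '[[[0.25,-0.96,0],[0,0,0.05]],[[0.25,-0.96,0],[0,0,0.05]],[[0.25,-0.96,0],[0,0,0.05]],[[0.25,-0.96,0],[0,0,0.05]],[[0.25,-0.96,0],[0,0,0.05]]]'; python3 go.py .4745 -.054 .265 -162.2
```

```text
clock: 0.93
tool_pos: [0.3519, 0.2691, 0.2705]
orientation: [180.0, -0.0, -161.5]
force: [0.7, 1.7, -0.9]
opening: 0.0877
t 0.9333 pos [0.3519 0.2691 0.2705] F [ 0.7  1.7 -0.9] open 0.0877 q [ 63.  -3. -24.  -0. -69. -45.]
shift [-0.07  -1.727  0.028] turn [ 0.     -0.      0.0018]
```

```bash
python3 -m handwheel '[[[-0.04,-1,0],[0,0,0.002]],[[-0.04,-1,0],[0,0,0.002]],[[-0.04,-1,0],[0,0,0.002]],[[-0.04,-1,0],[0,0,0.002]],[[-0.04,-1,0],[0,0,0.002]]]'; python3 go.py .4745 -.054 .265 -162.2
```

```text
clock: 1.35
tool_pos: [0.4228, 0.0824, 0.2707]
orientation: [180.0, 0.0, -162.2]
force: [0.4, 1.2, -0.1]
opening: 0.088
t 1.35 pos [0.4228 0.0824 0.2707] F [ 0.4  1.2 -0.1] open 0.088 q [ 37.  -5. -25.  -0. -69. -20.]
shift [-0.038 -0.728  0.028] turn [ 0.      0.0001 -0.0001]
```

```bash
python3 -m handwheel '[[[-0.038,-0.73,0.02],[0,0,0]],[[-0.038,-0.73,0.02],[0,0,0]],[[-0.038,-0.73,0.02],[0,0,0]],[[-0.038,-0.73,0.02],[0,0,0]],[[-0.038,-0.73,0.02],[0,0,0]]]'; python3 - <<'E'
from go import *
from h import *
s=snapshot("wrist"); cv2.imwrite("pics/wrist1.png",s["color"][:,:,::-1]); np.savez("wrist1.npz",**s)
need([.4745,-.054,.2],-162.2)
for c in [(.4745,-.054,.211),(.545,-.187,.186)]:
    print(cv2.projectPoints(np.array([c]),s["rvec"],s["tvec"],s["intrinsics"],s["distortion"])[0].ravel())
E
```

```text
clock: 1.77
tool_pos: [0.4751, -0.0551, 0.2657]
orientation: [-180.0, -0.1, -162.4]
force: [-0.1, 0.4, -0.4]
opening: 0.0876
t 1.8167 pos [ 0.4746 -0.0538  0.2658] F [-1.4  1.   0.1] open 0.0876 q [ 17.   1. -21.  -0. -69.   0.]
shift [ 0.    -0.001  0.329] turn [ 0.     -0.0003 -0.0007]
[316.67597665 267.1707115 ]
[266.45904833  -4.94442251]
```

View pics/wrist1.png

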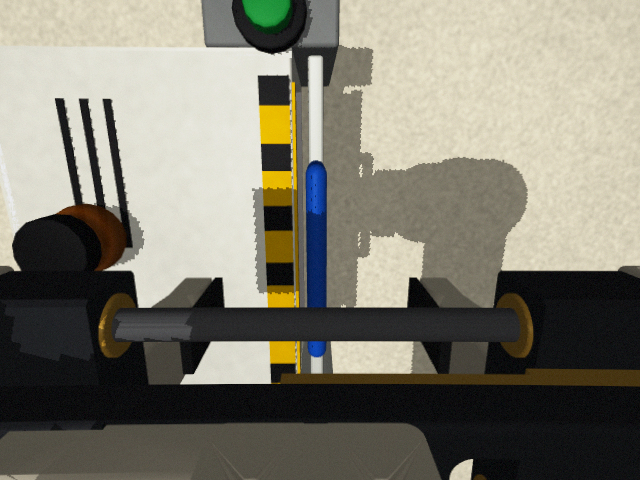

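The wrist view shows the blue handle at column 316, running from row 160 to 355. It lies midway between the fingers (inner edges at columns 222 and 410) and is parallel to the pads. The button is at about (267,10). I'll descend and grip.

```bash
python3 -m handwheel '[[[0,0,0.15],[0,0,0]],[[0,0,0.25],[0,0,0]],[[0,0,0.32],[0,0,0]],[[0,0,0.32],[0,0,0]],[[0,0,0.32],[0,0,0]]]' && python3 -m handwheel '[[[0,0,0],[0,0,0]],[[0,0,0],[0,0,0]],[[0,0,0],[0,0,0]],[[0,0,0],[0,0,0]],[[0,0,0],[0,0,0]]]' 1;  python3 -m handwheel '[[[0,0,0],[0,0,0]],[[0,0,0],[0,0,0]],[[0,0,0],[0,0,0]]]'
```

```text
clock: 2.23
tool_pos: [0.4742, -0.0512, 0.2025]
orientation: [-180.0, -0.1, -162.2]
force: [1.1, 1.1, 0.3]
opening: 0.0878
clock: 2.65
tool_pos: [0.4748, -0.0517, 0.2031]
orientation: [-180.0, 0.1, -162.2]
force: [-0.4, 0.8, -0.3]
opening: 0.0598
clock: 2.9
tool_pos: [0.4747, -0.0518, 0.2026]
orientation: [180.0, 0.0, -162.2]
force: [0.4, -0.2, -0.2]
opening: 0.04
```

```bash
python3 -m handwheel '[[[0,0,0],[0,0,0]],[[0,0,0],[0,0,0]],[[0,0,0],[0,0,0]],[[0,0,0],[0,0,0]],[[0,0,0],[0,0,0]]]';  python3 -m handwheel '[[[0,0,0],[0,0,0]],[[0,0,0],[0,0,0]],[[0,0,0],[0,0,0]]]'
```

```text
clock: 3.32
tool_pos: [0.4737, -0.0521, 0.2025]
orientation: [180.0, -0.1, -162.2]
force: [-5.3, -1.0, 3.3]
opening: 0.011
clock: 3.57
tool_pos: [0.4737, -0.0521, 0.2024]
orientation: [180.0, -0.1, -162.2]
force: [-5.5, -0.8, 4.2]
opening: 0.0113
```

```bash
for i in 1 2 3; do python3 -m handwheel '[[[0,0,-0.01],[0,0,0]],[[0,0,-0.01],[0,0,0]],[[0,0,-0.01],[0,0,0]]]'|egrep 'tool_pos|force|opening'; done
```

```text
tool_pos: [0.4738, -0.0521, 0.204]
force: [-3.9, -1.9, -2.7]
opening: 0.0106
tool_pos: [0.4737, -0.0521, 0.2062]
force: [-5.4, -2.3, -2.4]
opening: 0.0111
tool_pos: [0.4737, -0.0521, 0.2082]
force: [-4.6, -3.4, -2.9]
opening: 0.011
```

```bash
for i in 1 2 3; do python3 -m handwheel '[[[0,0,-0.01],[0,0,0]],[[0,0,-0.01],[0,0,0]],[[0,0,-0.01],[0,0,0]]]'|egrep 'tool_pos|force|opening'; done
```

```text
tool_pos: [0.4738, -0.0521, 0.2103]
force: [-6.2, -3.4, -1.8]
opening: 0.0108
tool_pos: [0.4738, -0.052, 0.2123]
force: [-4.6, -2.2, -2.8]
opening: 0.011
tool_pos: [0.4737, -0.0521, 0.2142]
force: [-5.4, -2.6, -2.1]
opening: 0.0108
```

The tool is now 12 mm up with no force build-up, so the sash looks free. I'll check with a picture that the handle isn't slipping.

```bash
python3 - <<'E'
from go import *
from h import *
need([.4737,-.0521,.288],-162.2)
s=snapshot("wrist"); z=s["z_map"]; o=np.load("wrist1.npz")
hsv=cv2.cvtColor(s["color"],cv2.COLOR_RGB2HSV); m=(hsv[...,0]>105)&(hsv[...,0]<125)&(hsv[...,1]>120)&(hsv[...,2]>40)
v,u=np.nonzero(m); P=np.array([dep(s,q) for q in zip(u,v) if z[q[1],q[0]]>0]); print("wrist blue n",len(P),"top z pct",np.percentile(P[:,2],[5,50,90]))
for n in ["scene","top"]:
    t=snapshot(n); hsv=cv2.cvtColor(t["color"],cv2.COLOR_RGB2HSV); m=(hsv[...,0]>105)&(hsv[...,0]<125)&(hsv[...,1]>120)&(hsv[...,2]>40)
    m[:240 if n=="scene" else 210]=0; m[300:]=0; m[:,:300]=0; m[:,450:]=0
    v,u=np.nonzero(m); P=np.array([dep(t,q) for q in zip(u,v)]); print(n,len(P), len(P) and np.percentile(P[:,2],[5,50,90]))
cv2.imwrite("pics/wrist2.png",s["color"][:,:,::-1])
E
```

```text
t 5.0667 pos [ 0.4737 -0.0521  0.2142] F [-5.4 -2.6 -2.1] open 0.0108 q [ 17.   3. -26.  -0. -62.   0.]
shift [ 0.001 -0.    -0.369] turn [ 0.     -0.0003 -0.0001]
wrist blue n 4982 top z pct [0.21957899 0.22288664 0.22414728]
scene 143 [0.1846215  0.22141234 0.22597872]
top 0 0
```

View pics/wrist2.png

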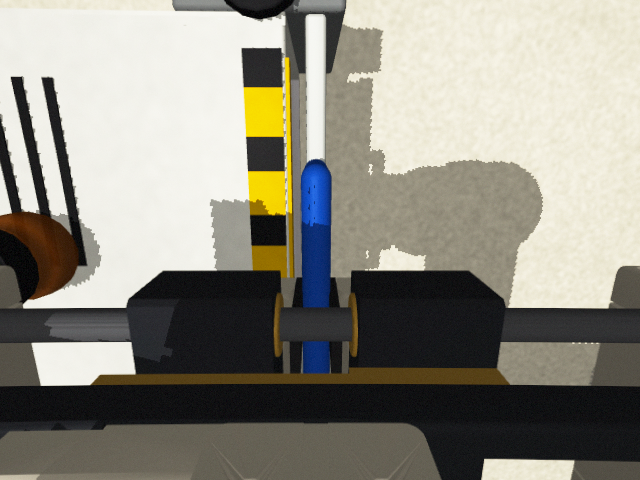

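The wrist view shows the handle (column 316, rows 160–375) held between the pads. Its top is now at z ≈ 0.223, against 0.211 shut, so it has risen about 12 mm, well past the 3 mm catch. The sash is free, so I'll leave the button alone and keep lifting.

```bash
python3 -m handwheel '[[[0,0,-0.02],[0,0,0]],[[0,0,-0.045],[0,0,0]],[[0,0,-0.07],[0,0,0]],[[0,0,-0.095],[0,0,0]],[[0,0,-0.12],[0,0,0]]]' && python3 -m handwheel '[[[0,0,-0.025],[0,0,0]],[[0,0,-0.05],[0,0,0]],[[0,0,-0.075],[0,0,0]],[[0,0,-0.1],[0,0,0]],[[0,0,-0.125],[0,0,0]]]' && python3 -m handwheel '[[[0,0,-0.025],[0,0,0]],[[0,0,-0.05],[0,0,0]],[[0,0,-0.075],[0,0,0]],[[0,0,-0.095],[0,0,0]],[[0,0,-0.11],[0,0,0]]]' && python3 -m handwheel '[[[0,0,0],[0,0,0]],[[0,0,0],[0,0,0]],[[0,0,0],[0,0,0]],[[0,0,0],[0,0,0]],[[0,0,0],[0,0,0]]]'
python3 - <<'E'
from go import *
from h import *
s=snapshot("wrist"); hsv=cv2.cvtColor(s["color"],cv2.COLOR_RGB2HSV); m=(hsv[...,0]>105)&(hsv[...,0]<125)&(hsv[...,1]>120)&(hsv[...,2]>40)
v,u=np.nonzero(m); P=np.array([dep(s,q) for q in zip(u,v)]); print("blue z",np.percentile(P[:,2],[5,50,90]))
t=snapshot("scene"); a=s["color"][::2,::2]; cv2.imwrite("pics/end.png",np.hstack([t["color"][150:390,180:500],a])[:,:,::-1])
E
```

```text
clock: 5.63
tool_pos: [0.4737, -0.0521, 0.2385]
orientation: [180.0, -0.1, -162.2]
force: [-5.9, -3.4, -4.5]
opening: 0.011
clock: 6.05
tool_pos: [0.4737, -0.0521, 0.2635]
orientation: [180.0, -0.1, -162.2]
force: [-4.7, -3.3, -5.1]
opening: 0.0109
clock: 6.47
tool_pos: [0.4737, -0.052, 0.2857]
orientation: [180.0, -0.1, -162.2]
force: [-5.7, -3.0, -4.7]
opening: 0.0112
clock: 6.88
tool_pos: [0.4738, -0.0521, 0.2856]
orientation: [180.0, -0.1, -162.2]
force: [-6.4, -2.4, -2.5]
opening: 0.011
blue z [0.29092727 0.29421418 0.29548973]
```

View pics/end.png

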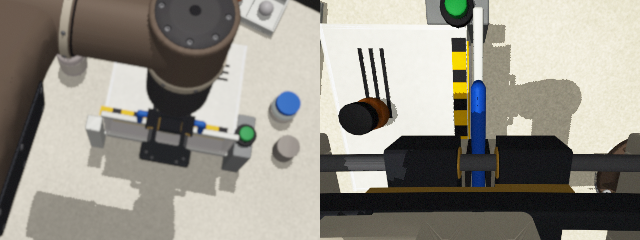

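The handle's top is at z ≈ 0.294, about 83 mm up, and it is held steady. The jars and core stand where they were, and the button is out. Handing in.

```bash
python3 - <<'E'
from plant import *
o=get_obs(); print(o["clock"],o["tool_pos"],o["opening"],abs(o["qvel"]).max()); print(close_job())
E
```

```text
6.9833 [ 0.47373499 -0.05206415  0.28557977] 0.010842272008659368 0.1269501919331595
the job is handed in; nothing more can be done
None
```

The sash was not caught, so I left the button alone, lifted the sash by its handle and handed the job in at 7.0 s while still holding it.

- **Tug:** with the handle gripped, it rose 12 mm with a steady, low force. The wrist camera confirmed the handle moved with the fingers, well past the 3 mm where a caught sash stops.
- **Final hold:** the sash is about 83 mm up of its 90 mm, by both the tool height and the wrist camera. The grip is firm on the bar (opening about 11 mm) and the arm was still.
- **Surroundings:** in the last pictures the button is out, and the roof jar, sample jar and rock core looked undisturbed. I judged these by eye, not by measuring.
- **Not checked:** the arm mostly hid the wash bottle in the last view, and I did not check the mouse or the dish. The tool passed well above the bottle, and I saw no unexpected contact forces.

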